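# Turn the round pot stand cork side up with the paddle

### The job

Two wooden pot stands lie cork foot down on the worktop against the edge of the dark chopping board. Use the wooden paddle to tip the round one over onto the board so that it lies flat there with its cork foot up, ready for a hot sufuria, touching it only with the paddle. Leave the square stand where it is, and finish with the paddle laid down flat on the white worktop.

Things in the scene. Friction and masses are not known exactly. Their poses are not given: they have to be found in the camera images.
- paddle: Light wooden paddle, 250 mm long, 70 g, lying flat. Origin on its underside where blade meets handle; +x from handle to blade tip, z up. Blade: x 0 to +100 mm, 60 mm wide (y), 4 mm thick (z 0 to 4 mm), straight square tip. Handle: straight bar, x -150 to 0 mm, 20 mm wide, 20 mm high (z 0 to 20 mm). Centre of mass on the handle near x = -35 mm.
- round_stand: To be turned over: round wooden disc 110 mm across, 8 mm thick (z 12 to 20 mm) on a cork foot 60 mm across, 12 mm thick (z 0 to 12); 100 g, loose. Origin: centre of the cork's underside; z from cork to wood (up at the start, must end down). The rim overhangs the cork by 25 mm with a 12 mm gap below. It lies 1 to 5 mm from the board's edge, which stops it sliding when its free side is lifted.
- square_stand: Bystander, to be left alone: the same kind of pot stand, but a square wooden plate 110 x 110 x 8 mm on the same cork foot (60 mm across, 12 mm thick). Lies beside the round one along the same board edge, centres 145 to 160 mm apart. Origin at the centre of its underside.
- board: Dark wooden chopping board fixed to the worktop, 180 mm (its x) by 320 mm (its y) by 16 mm thick. Origin at the centre of its underside, on the worktop. Its x axis points away from the two pot stands, which lie against the long edge at x = -90 mm; its top is 16 mm above the worktop.
Things that resemble listed ones, but are neither listed nor needed, are in the scene too. What is shaped like the round_stand but blue or pink is not meant.

How it is judged:
By the outcome, as a careful person would: the job done as asked, in the order asked, and still so for the second after the job is handed in, with the robot touching nothing.
It also fails if it takes over 51 s, if anything falls off the work surface, if the arm or the gripper's body presses on something with over 40 N, if the wrist force passes 120 N, or if a joint passes its speed limit or range.

### The arm

A 7-joint arm with a two-finger parallel gripper is mounted at the origin on the work surface. World frame = base frame: x ahead of the robot, y to its left, z up, the work surface at z = 0. Lengths are in m, angles in rad, forces in N, time in s.
With the tool pointing down it reaches from about 0.425 to 0.95 m from the base axis. Payload 4.7 kg.
Tool frame: the origin (TCP) lies at the very end of the fingers, on their centre line; the grasp point (between the pads) lies 19 mm behind it; z points along the fingers, y is the line along which they close (so a half turn about z gives the same grasp; the last joint's range is limited). The gripper opens to 85 mm and grips with 20 to 120 N. Pads are 22 mm wide; open, the fingers measure 114 mm over their backs; the gripper's body (76 mm by 85 mm) begins 54 mm behind the grasp point. The pads swing forward as they close: fully open they stand 13 mm farther back than shut.
Start: joints at [-1.205, 0.469, -0.049, 1.532, 0.024, 1.141, -0.082], TCP at [0.26, 0.623, 0.231] pointing down, gripper open.
Joint ranges: [-2.59, 2.59], [-0.33, 1.99], [-1.39, 1.29], [0.1, 2.45], [-1.04, 4.18], [0.21, 1.99], [-2.66, 2.66]. Speed limits (rad/s): [2.57, 2.57, 3.14, 3.14, 3.14, 3.14, 3.14].

### API

Orientations are given as a unit quaternion [x, y, z, w].
In Python, from plant import manip gives the robot as it stands.
- The arm moves only by the tool move_arm, never from a script. Its argument "targets" is a list that holds one entry, the list of rows, each a list of 7 numbers: the shift along the tool's x, y, z in units of 0.75 m (1.0 is 0.75 m), then the turn, a rotation vector about the tool's x, y, z in units of 360 degrees (1.0 is 360 degrees), then the closure, from 0 (fully open) to 1 (shut). In form: [[[tx, ty, tz, wx, wy, wz, jaw], ...]]. A call has 1 to 8 rows; each row shifts and turns the commanded pose from where the row before left it, along the tool's axes as they then stand; what a row does not reach is not made up. A row lasts 1/12 s, in which the tool goes at most 41.7 mm and 7.16 degrees, less where a joint would pass 70% of its speed; a pose out of reach is approached as far as the arm can. A call with a number of a shift or a turn outside -1 to 1 is refused whole. A call with a gripper value outside its range is refused whole. The fingers move at their own pace and stop on an object; "force" is the grip in N (left out, the last holds). Time passes only in rows, so rows that do not move let the fingers close. It gives the time, the measured TCP pose, the force, the opening and the grip force at its end, in the units of the state.
- manip.observe(): the state, without advancing time (a new reading comes with each control period).
- manip.snapshot(name): name is "side" or "top"; returns the picture (420x560x3 uint8, red, green, blue); there is no depth.
- manip.get_calibration(name): a dict with "fovy" (degrees; the focal length in pixels is half the picture's height over the tangent of half this angle, whatever the lens; pixels are square), "cx", "cy" (the principal point, pixels), "xyz" and "rotation" of the camera in the world. Camera axes: x right, y up, looking along -z (the intrinsics and any distortion apply to the point x, -y, -z); pixel columns grow to the right and rows downward; lengths in m; the calibration is good to about 2 mm. A picture is of the moment at which its call begins. get_calibration takes no time and is no camera call.
- manip.job_done(): hands the job in; it is judged then, once.
The state is a dict: "clock": time; "joint_positions": joint angles; "dq": joint speeds; "joint_efforts": joint torques, N m; "tool_pos": TCP position; "tcp_rot": TCP orientation; "contact_force": force on the tool from outside, world axes, zero at the start; "wrist_torque": the same for the moment, N m; "width": opening from 0.0 (shut) to 1.0 (fully open); "finger_force": force on a finger pad.
Only numpy, scipy, OpenCV 4.12 (cv2) and the standard library are available. Lean on these libraries where they do the work, as an engineer would, in place of code of your own. Each camera call takes 0.05 s, during which the arm holds its last target. There are 200 camera calls.

## Working session

There is one attempt and no reset: what is moved stays moved. The work goes in short steps, Python scripts to look and compute and a tool call to move; the robot and the scene stay as the last step left them, time stands still between calls to the robot, and variables do not carry over. Pictures are saved under pics/ and viewed, at most 10 in all, crops included, and the job is handed in when it is done.

Besides the shell and the picture viewer there is one more tool, called after "Emit:" as name([rows], argument=value, ...), one row to a line, values as JSON. move_arm: Moves the arm, as the interface text tells. Shifts and turns lie within -1 to 1; 1 stands for 0.75 m of shift or 360 degrees of turn. Its arguments: {"type":"object","properties":{"targets":{"type":"array","items":{"type":"array","items":{"type":"array","items":{"type":"number","minimum":-1,"maximum":1}}}},"force":{"type":"number"}},"required":["targets"]}

```bash
mkdir -p pics; ls; python3 - <<'E'
from plant import manip
import cv2
for n in("top","side"):
    cv2.imwrite(f"pics/{n}0.png",manip.snapshot(n)[:,:,::-1]); print(n,manip.get_calibration(n))
print(manip.observe())
E
```

```text
pics
top {'fovy': 54.26283589002734, 'cx': 276.26092035414905, 'cy': 201.12046253343823, 'xyz': array([0.33876762, 0.00885904, 1.06225961]), 'rotation': array([-0.05229314,  0.04543831,  0.70578095, -0.70503477])}
side {'fovy': 49.604561824889366, 'cx': 280.15147980702284, 'cy': 207.42740112625467, 'xyz': array([ 0.29353127, -0.80047879,  0.80953329]), 'rotation': array([ 0.401067  , -0.04677801, -0.1158242 ,  0.90749206])}
{'clock': 0.1, 'joint_positions': array([-1.2048935 ,  0.46936396, -0.04860349,  1.53357188,  0.0241124 ,
        1.14100674, -0.08229013]), 'dq': array([ 0.00095829, -0.00226284, -0.00023426, -0.00359931, -0.00072471,
        0.00068686, -0.00067625]), 'joint_efforts': array([ 4.38140441e-04, -5.11517823e+01, -4.72744473e-02, -2.38389552e+01,
        1.07313393e-02,  4.34389294e-03,  1.44806825e-05]), 'tool_pos': array([0.25940618, 0.62259438, 0.23036535]), 'tcp_rot': array([ 1.96096489e-01,  9.80584208e-01, -8.70893822e-04, -1.38953423e-04]), 'contact_force': array([-0.52911666, -0.74208869,  0.58215758]), 'wrist_torque': array([-0.03364898, -0.0514297 ,  0.01857603]), 'finger_force': 0.0, 'width': 0.9988879339518717}
```

View pics/top0.png

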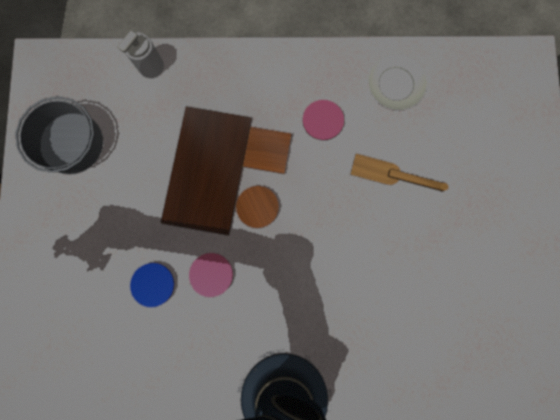

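View pics/side0.png

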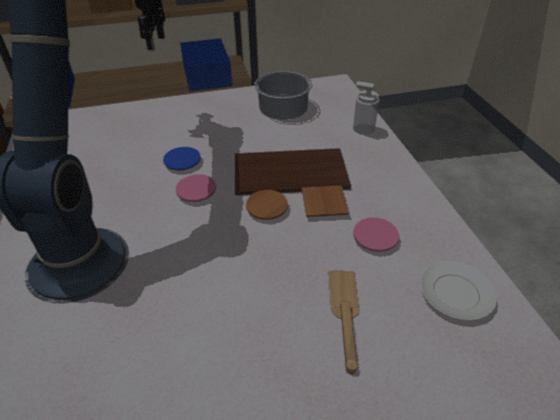

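The top view shows the board at (207,170), round stand at (258,206), square stand at (268,150), and the paddle from (355,165) at the blade tip to (445,187) at the handle end. The side view agrees: round stand (267,204), paddle (345,315).

```bash
cat > h.py <<'E'
import numpy as np, cv2
from scipy.spatial.transform import Rotation as R
from plant import manip
def ray(n,px,z):
    c=manip.get_calibration(n); f=210/np.tan(np.radians(c['fovy']/2))
    px=np.atleast_2d(px).astype(float)
    d=np.c_[(px[:,0]-c['cx'])/f,-(px[:,1]-c['cy'])/f,-np.ones(len(px))]
    d=R.from_quat(c['rotation']).apply(d); o=np.array(c['xyz'])
    return o+d*((z-o[2])/d[:,2])[:,None]
def proj(n,p):
    c=manip.get_calibration(n); f=210/np.tan(np.radians(c['fovy']/2))
    q=R.from_quat(c['rotation']).inv().apply(np.atleast_2d(p)-np.array(c['xyz']))
    return np.c_[c['cx']-f*q[:,0]/q[:,2], c['cy']+f*q[:,1]/q[:,2]]
E
python3 - <<'E'
from h import *
np.set_printoptions(precision=4,suppress=True)
ROI={'top':dict(round=(232,180,285,232,.02),square=(246,122,298,178,.02),board=(155,100,260,240,.016),paddle=(345,145,455,198,.01)),
     'side':dict(round=(243,188,291,222,.02),square=(302,186,352,220,.02),board=(228,145,352,196,.016),paddle=(322,262,366,372,.01))}
for n in ROI:
    im=cv2.imread(f"pics/{n}0.png"); hsv=cv2.cvtColor(im,cv2.COLOR_BGR2HSV)
    for k,(a,b,c,d,z) in ROI[n].items():
        H,S,V=[hsv[b:d,a:c,i].astype(int) for i in range(3)]
        m=(S>90)&((H<25)|(H>172))
        m&=(V<90) if k=='board' else (V>88)
        m=cv2.morphologyEx(m.astype(np.uint8),cv2.MORPH_OPEN,np.ones((2,2)))
        cs,_=cv2.findContours(m,cv2.RETR_EXTERNAL,cv2.CHAIN_APPROX_NONE); q=max(cs,key=cv2.contourArea)[:,0]+[a,b]
        P=ray(n,q,z)[:,:2]
        r=cv2.minAreaRect((P*1000).astype(np.float32))
        M=cv2.moments((P*1000).astype(np.float32))
        print(n,k,'area',M['m00'],'cent',M['m10']/M['m00'],M['m01']/M['m00'],'rect',np.round(r[0],1),np.round(r[1],1),round(r[2],1)); print(np.round(cv2.boxPoints(r)).tolist())
E
```

```text
top round area 8800.658438652652 cent 468.0790861958451 65.65986956734002 rect [468.5  66.4] [106.  107.1] 45.1
[[393.0, 67.0], [469.0, -9.0], [544.0, 66.0], [468.0, 142.0]]
top square area 11049.617789753705 cent 617.0092311284242 40.10752659311724 rect [617.3  41.3] [110.3 108.3] 79.9
[[554.0, -3.0], [661.0, -22.0], [680.0, 86.0], [574.0, 105.0]]
top board area 50289.36782319483 cent 556.412526518717 196.36787176963293 rect [565.7 195.1] [182.  311.8] 79.8
[[396.0, 133.0], [703.0, 78.0], [735.0, 257.0], [429.0, 312.0]]
top paddle area 8314.820869056508 cent 558.2607507786537 -271.4232932751081 rect [ 548.1 -305.3] [250.1  56.5] 74.5
[[488.0, -418.0], [542.0, -433.0], [609.0, -192.0], [554.0, -177.0]]
side round area 8140.256027045296 cent 473.0835836422832 61.267165968863246 rect [473.5  62.5] [101.3 102. ] 75.2
[[411.0, 27.0], [510.0, 1.0], [536.0, 98.0], [437.0, 124.0]]
side square area 4816.541538192574 cent 594.6062789507597 39.92992243174591 rect [595.7  40.4] [106.6  51.2] 79.7
[[561.0, -7.0], [611.0, -17.0], [630.0, 88.0], [580.0, 97.0]]
side board area 52709.13214746583 cent 571.4581346338067 187.19639990832158 rect [570.2 175.4] [203.1 308.4] 79.7
[[400.0, 103.0], [704.0, 48.0], [740.0, 248.0], [437.0, 303.0]]
side paddle area 7572.16675970098 cent 562.9999483245552 -276.5962141381636 rect [ 553.4 -309.5] [233.1  54.3] 74.6
[[496.0, -415.0], [549.0, -429.0], [611.0, -204.0], [558.0, -190.0]]
```

Emit:
move_arm([
  [[0,0,0,0,0,0.019,0],[0,0,0,0,0,0.019,0],[0,0,0,0,0,0.019,0],[0,0,0,0,0,0.019,0],[0,0,0,0,0,0.019,0],[0,0,0,0,0,0.019,0],[0,0,0,0,0,0.019,0],[0,0,0,0,0,0.019,0]],
])

```text
clock: 0.77
tool_pos: [0.2594, 0.6228, 0.2307]
tcp_rot: [0.627, 0.779, -0.001, 0.0]
contact_force: [0.8, -0.7, 0.8]
width: 1.002
finger_force: 0.0
```

Emit:
move_arm([
  [[0,0,0,0,0,0.019,0],[0,0,0,0,0,0.019,0],[0,0,0,0,0,0.019,0],[0,0,0,0,0,0.019,0]],
])

```text
clock: 1.1
tool_pos: [0.2594, 0.6228, 0.2307]
tcp_rot: [0.794, 0.609, -0.0, 0.0]
contact_force: [-0.0, 0.5, -0.5]
width: 0.994
finger_force: 0.0
```

```bash
cat >> h.py <<'E'
def go(target, yaw=None):
    """print remaining tool-frame shift (units) and turn (units) to world target with tool down, tool x at yaw deg"""
    s=manip.observe(); T=R.from_quat(s['tcp_rot']); v=T.inv().apply(np.array(target)-s['tool_pos'])/.75
    print('t',round(s['clock'],2),'pos',np.round(s['tool_pos'],4),'shift',np.round(v,4),'F',np.round(s['contact_force'],1),'w',round(s['width'],3))
    if yaw is not None:
        a=np.radians(yaw); x=[np.cos(a),np.sin(a),0]; z=[0,0,-1]; y=np.cross(z,x)
        G=R.from_matrix(np.c_[x,y,z]); print('turn',np.round((T.inv()*G).as_rotvec()/(2*np.pi),4))
E
python3 -c "
from h import *
go([.55,.15,.25],74.5);go([.538,-.351,.15],74.5)"
```

```text
t 1.1 pos [0.2594 0.6228 0.2307] shift [-0.5083  0.5377 -0.0252] F [-0.   0.5 -0.5] w 0.994
turn [-0.      0.0002  0.0013]
t 1.1 pos [0.2594 0.6228 0.2307] shift [-1.1574  0.6956  0.1088] F [-0.   0.5 -0.5] w 0.994
turn [-0.      0.0002  0.0013]
```

Emit:
move_arm([
  [[-0.032,0.034,-0.002,0,0,0,0],[-0.032,0.034,-0.002,0,0,0,0],[-0.032,0.034,-0.002,0,0,0,0],[-0.032,0.034,-0.002,0,0,0,0],[-0.032,0.034,-0.002,0,0,0,0],[-0.032,0.034,-0.002,0,0,0,0],[-0.032,0.034,-0.002,0,0,0,0],[-0.032,0.034,-0.002,0,0,0,0]],
])

```text
clock: 1.77
tool_pos: [0.4086, 0.3839, 0.2431]
tcp_rot: [0.792, 0.611, -0.0, -0.0]
contact_force: [0.7, 0.7, -0.2]
width: 1.001
finger_force: 0.0
```

Emit:
move_arm([
  [[-0.032,0.034,-0.002,0,0,0,0],[-0.032,0.034,-0.002,0,0,0,0],[-0.032,0.034,-0.002,0,0,0,0],[-0.032,0.034,-0.002,0,0,0,0],[-0.032,0.034,-0.002,0,0,0,0],[-0.032,0.034,-0.002,0,0,0,0],[-0.032,0.034,-0.002,0,0,0,0],[-0.032,0.034,-0.002,0,0,0,0]],
])

```text
clock: 2.43
tool_pos: [0.5571, 0.1466, 0.2551]
tcp_rot: [0.792, 0.611, -0.0, -0.0]
contact_force: [1.2, 0.9, 0.0]
width: 1.001
finger_force: 0.0
```

```bash
python3 -c "
from h import *
go([.538,-.351,.12],74.5)"
```

```text
t 2.43 pos [0.5571 0.1466 0.2551] shift [-0.6483  0.1437  0.1801] F [1.2 0.9 0. ] w 1.001
turn [-0.0001  0.      0.0023]
```

Emit:
move_arm([
  [[-0.046,0.011,0.008,0,0,0,0],[-0.046,0.011,0.008,0,0,0,0],[-0.046,0.011,0.008,0,0,0,0],[-0.046,0.011,0.008,0,0,0,0],[-0.046,0.011,0.008,0,0,0,0],[-0.046,0.011,0.008,0,0,0,0],[-0.046,0.011,0.008,0,0,0,0],[-0.046,0.011,0.008,0,0,0,0]],
])

```text
clock: 3.1
tool_pos: [0.55, -0.137, 0.2068]
tcp_rot: [0.792, 0.611, -0.0, -0.0]
contact_force: [0.2, -0.5, -0.4]
width: 0.999
finger_force: 0.0
```

Emit:
move_arm([
  [[-0.046,0.009,0.018,0,0,0,0],[-0.046,0.009,0.018,0,0,0,0],[-0.046,0.009,0.018,0,0,0,0],[-0.046,0.009,0.018,0,0,0,0],[-0.046,0.009,0.018,0,0,0,0],[-0.046,0.009,0.018,0,0,0,0],[0,0,0,0,0,0,0.3],[0,0,0,0,0,0,0.4]],
])

```text
clock: 3.77
tool_pos: [0.5351, -0.3484, 0.1249]
tcp_rot: [0.793, 0.609, -0.001, -0.001]
contact_force: [-0.3, 0.3, 0.5]
width: 0.747
finger_force: 0.0
```

```bash
python3 -c "
from h import *
go([.538,-.351,.05],74.5)
a=manip.snapshot('top')[:,:,::-1];b=manip.snapshot('side')[:,:,::-1]
a=cv2.resize(a[120:240,310:510],(800,480));b=cv2.resize(b[220:400,250:450],(533,480))
cv2.imwrite('pics/t1.png',a);cv2.imwrite('pics/s1.png',b)
"
```

```text
t 3.77 pos [ 0.5351 -0.3484  0.1249] shift [-0.0022  0.0048  0.0998] F [-0.3  0.3  0.5] w 0.747
turn [-0.0005  0.0001  0.0014]
```

View pics/s1.png

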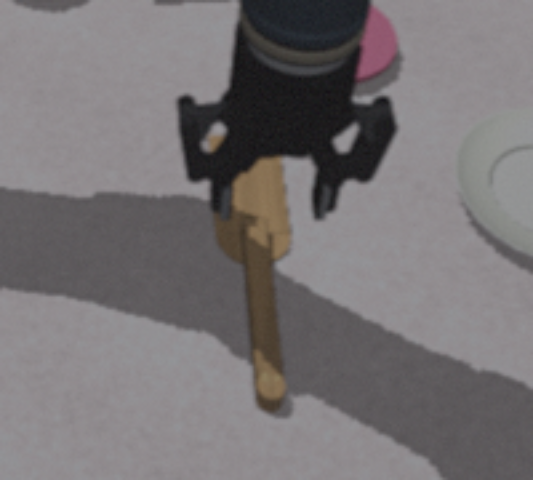

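The gripper (fingers at (222,190) and (322,195) in the crop) straddles the handle line. I'll descend and close.

Emit:
move_arm([
  [[-0.001,0.001,0.02,0,0,0,0.4],[-0.001,0.001,0.02,0,0,0,0.4],[0,0.001,0.02,0,0,0,0.4],[0,0.001,0.02,0,0,0,0.4],[0,0,0.02,0,0,0,0.4],[0,0,0.02,0,0,0,0.4],[0,0,0.02,0,0,0,0.4],[0,0,0.02,0,0,0,0.4]],
])

```text
clock: 4.53
tool_pos: [0.5406, -0.347, 0.0054]
tcp_rot: [0.791, 0.612, 0.0, 0.0]
contact_force: [-0.3, -0.2, -0.9]
width: 0.599
finger_force: 0.0
```

Emit:
move_arm([
  [[0,0,0,0,0,0,0.6],[0,0,0,0,0,0,0.7],[0,0,0,0,0,0,0.8],[0,0,0,0,0,0,0.9],[0,0,0,0,0,0,1],[0,0,0,0,0,0,1],[0,0,0,0,0,0,1],[0,0,0,0,0,0,1]],
], force=60)

```text
clock: 5.2
tool_pos: [0.5399, -0.3484, 0.0066]
tcp_rot: [0.792, 0.611, 0.0, 0.0]
contact_force: [0.0, -0.1, 1.2]
width: 0.214
finger_force: 58.7
```

```bash
python3 -c "
from h import *
go([.538,-.351,.05],79.8)"
```

```text
t 5.2 pos [ 0.5399 -0.3484  0.0066] shift [-0.004  -0.0016 -0.0579] F [ 0.  -0.1  1.2] w 0.214
turn [ 0.0001  0.     -0.0125]
```

Emit:
move_arm([
  [[0,0,-0.01,0,0,0,1],[0,0,-0.015,0,0,0,1],[0,0,-0.015,0,0,0,1],[0,0,0,0,0,-0.004,1],[0,0,0,0,0,-0.004,1],[0,0,0,0,0,-0.005,1],[0,0,0,0,0,0,1]],
])

```text
clock: 5.78
tool_pos: [0.5396, -0.348, 0.0362]
tcp_rot: [0.766, 0.643, 0.0, -0.0]
contact_force: [0.9, 0.1, -0.5]
width: 0.217
finger_force: 58.5
```

```bash
python3 -c "
from h import *
go([.425,-.184,.036],79.8)"
```

```text
t 5.78 pos [ 0.5396 -0.348   0.0362] shift [ 0.1891 -0.1882  0.0004] F [ 0.9  0.1 -0.5] w 0.217
turn [-0.     -0.0001  0.0008]
```

Emit:
move_arm([
  [[0.025,-0.025,0,0,0,0,1],[0.025,-0.025,0,0,0,0,1],[0.025,-0.025,0,0,0,0,1],[0.025,-0.025,0,0,0,0,1],[0.025,-0.025,0,0,0,0,1],[0.025,-0.025,0,0,0,0,1],[0.025,-0.025,0,0,0,0,1],[0.014,-0.013,0,0,0,0,1]],
])

```text
clock: 6.45
tool_pos: [0.4229, -0.1814, 0.0358]
tcp_rot: [0.766, 0.643, -0.0, -0.002]
contact_force: [-0.3, 1.9, -0.8]
width: 0.212
finger_force: 58.6
```

```bash
python3 -c "
from h import *
go([.425,-.184,.036],79.8)
for n in('top','side'):
    im=np.ascontiguousarray(manip.snapshot(n)[:,:,::-1]); cv2.imwrite(f'pics/{n}2.png',im)
a=cv2.imread('pics/top2.png')[120:270,200:360];b=cv2.imread('pics/side2.png')[130:280,220:380]
cv2.imwrite('pics/c2.png',np.hstack([cv2.resize(a,(400,375)),cv2.resize(b,(400,375))]))
print(manip.observe()['joint_positions'])
"
```

```text
t 6.45 pos [ 0.4229 -0.1814  0.0358] shift [-0.003   0.0033 -0.0003] F [-0.3  1.9 -0.8] w 0.212
turn [-0.0005 -0.0003  0.0007]
[-0.06950113  0.45210896  0.47663827  2.21667627 -0.39257482  0.55584581
  0.53199407]
```

View pics/c2.png

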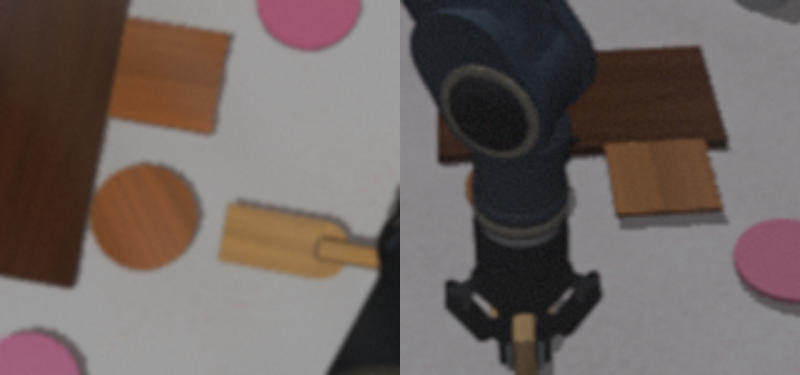

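The crop shows the paddle tip at (230,204)–(219,260), i.e. full-image (292,201.6)–(287.6,224), in front of the round stand at (258,206); the side view is blocked by the arm. The stands have not moved.

```bash
python3 - <<'E'
from h import *
d=np.array([np.cos(np.radians(79.8)),np.sin(np.radians(79.8))]); n=np.array([d[1],-d[0]])
hsv=cv2.cvtColor(cv2.imread('pics/top2.png'),cv2.COLOR_BGR2HSV).astype(int)
def pts(a,b,c,e,z,f):
    h=hsv[b:e,a:c]; m=f(h[...,0],h[...,1],h[...,2]).astype(np.uint8)
    cs,_=cv2.findContours(m,cv2.RETR_EXTERNAL,cv2.CHAIN_APPROX_NONE); q=max(cs,key=cv2.contourArea)[:,0]+[a,b]
    return ray('top',q,z)[:,:2]*1000
ok=lambda H,S,V:(S>90)&(V>88)&(H<25)
s=pts(234,180,283,232,.02,ok); c,r=cv2.minEnclosingCircle(s.astype(np.float32)); print('stand',c,r,'along/lat',np.dot(c,d),np.dot(c,n))
p=pts(284,190,345,245,.034,ok); u=p@d; w=p@n; k=(u>u.max()-1e9)&(u<u.max()+1)
rr=cv2.minAreaRect(p.astype(np.float32)); print('paddle rect',rr, 'tip u range',np.sort(u)[-8:], 'front w',w[u>u.max()-50].min(),w[u>u.max()-50].max())
t=manip.observe()['tool_pos'][:2]*1000; print('tcp u,w',t@d,t@n)
b=ray('top',[[230,234.8],[250,117]],.016)[:,:2]*1000; print('board corners u,w',b@d,b@n)
E
```

```text
stand (471.3717956542969, 69.1600570678711) 54.90544891357422 along/lat 151.53977644051776 451.67486025718244
paddle rect ((440.92901611328125, -83.16605377197266), (140.8348388671875, 57.95565414428711), 79.48743438720703) tip u range [65.85453877 65.87017127 66.01060648 66.15160571 66.29317236 66.30632536
 66.44768244 66.74277391] front w 420.23550550514193 477.9691453206516
tcp u,w -103.65539695846036 449.0133547296693
board corners u,w [205.35689582 212.98565953] [367.31854932 683.14701774]
```

Emit:
move_arm([
  [[0,0.002,0.009,0,0,0,1],[0,0.002,0.009,0,0,0,1],[0,0,0.009,0,0,0,1],[0,0,0.009,0,0,0,1],[0,0,0,0,0,0,1],[0,0,0,0,0,0,1]],
])

```text
clock: 7.05
tool_pos: [0.4281, -0.1851, 0.0085]
tcp_rot: [0.766, 0.642, -0.001, -0.001]
contact_force: [0.0, -0.5, -0.6]
width: 0.218
finger_force: 58.6
```

```bash
cat >> h.py <<'E'
D=np.array([np.cos(np.radians(79.8)),np.sin(np.radians(79.8))]); N=np.array([D[1],-D[0]])
def st():
    s=manip.observe(); t=s['tool_pos']*1000; F=s['contact_force']
    print('t %.2f tip u %.1f w %.1f ztop %.1f'%(s['clock'],t[:2]@D+170.5,t[:2]@N,t[2]-2),'F u,w,z',np.round([F[:2]@D,F[:2]@N,F[2]],1)); go(s['tool_pos'],79.8)
E
python3 -c "
from h import *
st()"
```

```text
t 7.05 tip u 64.1 w 454.1 ztop 6.5 F u,w,z [-0.5  0.1 -0.6]
t 7.05 pos [ 0.4281 -0.1851  0.0085] shift [0. 0. 0.] F [ 0.  -0.5 -0.6] w 0.218
turn [-0.0003  0.      0.0004]
```

Emit:
move_arm([
  [[0.012,-0.003,0,0,0,0,1],[0.012,0,0,0,0,0,1],[0.012,0,0,0,0,0,1],[0.012,0,0,0,0,0,1],[0.012,0,0,0,0,0,1],[0.01,0,0,0,0,0,1],[0,0,0,0,0,0,1],[0,0,0,0,0,0,1]],
])

```text
clock: 7.72
tool_pos: [0.4357, -0.1319, 0.0093]
tcp_rot: [0.766, 0.643, 0.0, 0.0]
contact_force: [-0.3, 0.2, -0.2]
width: 0.214
finger_force: 58.6
```

```bash
python3 -c "
from h import *
st()
im=np.ascontiguousarray(manip.snapshot('top')[:,:,::-1])
cv2.imwrite('pics/t3.png',cv2.resize(im[150:270,200:360],(640,480)))"
```

```text
t 7.72 tip u 117.8 w 452.2 ztop 7.3 F u,w,z [ 0.2 -0.4 -0.2]
t 7.72 pos [ 0.4357 -0.1319  0.0093] shift [0. 0. 0.] F [-0.3  0.2 -0.2] w 0.214
turn [ 0.     -0.      0.0008]
```

View pics/t3.png

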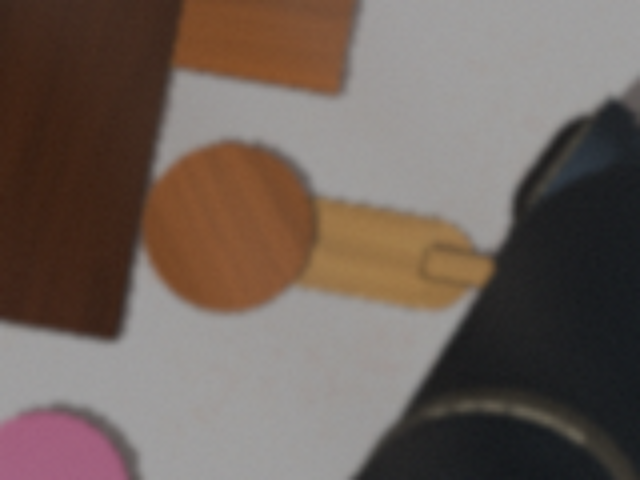

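The crop shows the blade under the disc's free rim, the disc still at (230,226) and not shoved. I'll start the lift.

Emit:
move_arm([
  [[0,0,-0.006,0,0,0,1],[0.001,0,-0.005,0,0,0,1],[0.002,0,-0.006,0,0,0,1],[0.002,0,-0.006,0,0,0,1],[0.002,0,-0.006,0,0,0,1],[0.001,0,-0.007,0,0,0,1],[0.001,0,-0.007,0,0,0,1],[0,0,0,0,0,0,1]],
])

```text
clock: 8.43
tool_pos: [0.4373, -0.1258, 0.0426]
tcp_rot: [0.766, 0.643, 0.001, 0.001]
contact_force: [0.0, -0.9, -1.4]
width: 0.213
finger_force: 58.5
```

```bash
python3 -c "
from h import *
st()
im=np.ascontiguousarray(manip.snapshot('top')[:,:,::-1])
im2=np.ascontiguousarray(manip.snapshot('side')[:,:,::-1])
cv2.imwrite('pics/t4.png',np.hstack([cv2.resize(im[150:270,200:320],(400,400)),cv2.resize(im2[130:250,220:340],(400,400))]))"
```

```text
t 8.43 tip u 124.1 w 452.7 ztop 40.6 F u,w,z [-0.9  0.2 -1.4]
t 8.43 pos [ 0.4373 -0.1258  0.0426] shift [0. 0. 0.] F [ 0.  -0.9 -1.4] w 0.213
turn [ 0.0003 -0.      0.0006]
```

View pics/t4.png

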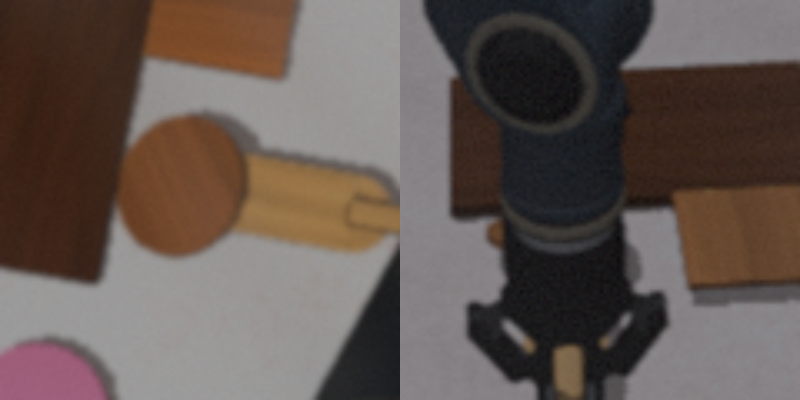

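The disc now appears foreshortened at (182,185) in the left crop, resting on the blade with its far rim at the board: it is tilting as planned.

Emit:
move_arm([
  [[0.004,0,-0.0085,0,0,0,1],[0.0045,0,-0.0085,0,0,0,1],[0.005,0,-0.008,0,0,0,1],[0.005,0,-0.0075,0,0,0,1],[0.0055,0,-0.006,0,0,0,1],[0.006,0,-0.005,0,0,0,1],[0.006,0,-0.005,0,0,0,1],[0.0065,0,-0.004,0,0,0,1]],
])

```text
clock: 9.2
tool_pos: [0.4423, -0.094, 0.0814]
tcp_rot: [0.766, 0.643, 0.0, 0.0]
contact_force: [-0.5, 0.9, -0.4]
width: 0.212
finger_force: 58.6
```

```bash
python3 -c "
from h import *
st()
im=np.ascontiguousarray(manip.snapshot('top')[:,:,::-1])
cv2.imwrite('pics/t5.png',cv2.resize(im[150:270,200:320],(400,400)))"
```

```text
t 9.20 tip u 156.3 w 452.0 ztop 79.4 F u,w,z [ 0.8 -0.6 -0.4]
t 9.2 pos [ 0.4423 -0.094   0.0814] shift [0. 0. 0.] F [-0.5  0.9 -0.4] w 0.212
turn [ 0.0001 -0.      0.0005]
```

View pics/t5.png

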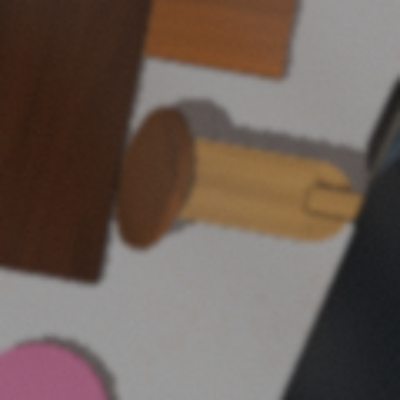

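The disc is a narrow ellipse at (155,180) in the crop, about 60° up, still centred on the blade. I'll carry on to vertical and over.

Emit:
move_arm([
  [[0.0085,0,-0.0045,0,0,0,1],[0.0095,0,-0.0045,0,0,0,1],[0.01,0,-0.0035,0,0,0,1],[0.008,0,-0.0015,0,0,0,1],[0.008,0,-0.001,0,0,0,1],[0.008,0,-0.001,0,0,0,1],[0.008,0,0,0,0,0,1]],
])

```text
clock: 9.83
tool_pos: [0.4501, -0.0495, 0.0929]
tcp_rot: [0.766, 0.643, 0.0, -0.0]
contact_force: [0.2, -1.2, -0.9]
width: 0.213
finger_force: 58.6
```

Emit:
move_arm([
  [[0.006,0,0,0,0,0,1],[0.006,0,0,0,0,0,1],[0.006,0,0,0,0,0,1],[0.006,0,0,0,0,0,1],[0.006,0,0,0,0,0,1],[0.006,0,0.001,0,0,0,1],[0.006,0,0.001,0,0,0,1],[0,0,0,0,0,0,1]],
])

```text
clock: 10.5
tool_pos: [0.4555, -0.0182, 0.0912]
tcp_rot: [0.766, 0.643, -0.0, -0.0]
contact_force: [-0.5, -0.3, -0.6]
width: 0.215
finger_force: 58.6
```

```bash
python3 -c "
from h import *
st()
im=np.ascontiguousarray(manip.snapshot('top')[:,:,::-1]);im2=np.ascontiguousarray(manip.snapshot('side')[:,:,::-1])
cv2.imwrite('pics/t6.png',np.hstack([cv2.resize(im[150:270,180:300],(400,400)),cv2.resize(im2[130:250,220:340],(400,400))]))"
```

```text
t 10.50 tip u 233.3 w 451.5 ztop 89.2 F u,w,z [-0.4 -0.5 -0.6]
t 10.5 pos [ 0.4555 -0.0182  0.0912] shift [0. 0. 0.] F [-0.5 -0.3 -0.6] w 0.215
turn [-0.0001 -0.      0.0007]
```

View pics/t6.png

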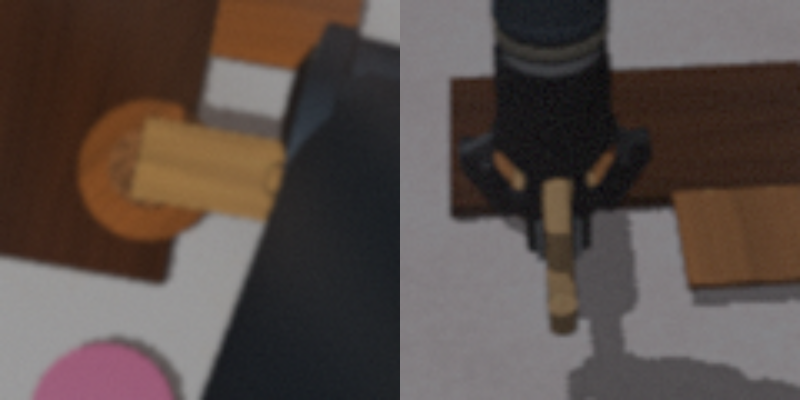

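The stand is over: ring and cork visible at (142,170) in the left crop, lying on the board and overhanging its edge slightly. I'll back off and measure.

Emit:
move_arm([
  [[-0.01,0,0,0,0,0,1],[-0.025,0,0,0,0,0,1],[-0.025,0,0,0,0,0,1],[-0.025,0,0,0,0,0,1],[-0.025,0,0,0,0,0,1],[-0.025,0,0,0,0,0,1],[0,0,0,0,0,0,1]],
])

```text
clock: 11.18
tool_pos: [0.4367, -0.1235, 0.0917]
tcp_rot: [0.768, 0.64, -0.0, 0.001]
contact_force: [-1.1, 0.7, -0.7]
width: 0.214
finger_force: 58.6
```

```bash
python3 - <<'E'
from h import *
st()
im=np.ascontiguousarray(manip.snapshot('top')[:,:,::-1])
cv2.imwrite('pics/t7.png',cv2.resize(im[140:270,180:320],(640,594)))
hsv=cv2.cvtColor(im,cv2.COLOR_BGR2HSV).astype(int)[170:235,190:258]
m=((hsv[...,1]>90)&(hsv[...,2]>75)&(hsv[...,0]<25)).astype(np.uint8)
cs,_=cv2.findContours(m,cv2.RETR_EXTERNAL,cv2.CHAIN_APPROX_NONE); q=max(cs,key=cv2.contourArea)[:,0]+[190,170]
p=ray('top',q,.024)[:,:2]*1000; c,r=cv2.minEnclosingCircle(p.astype(np.float32)); c=np.array(c)
print('stand',c,r,'u,w',c@D,c@N,'u range',(p@D).min(),(p@D).max())
E
```

```text
t 11.18 tip u 126.3 w 451.7 ztop 89.7 F u,w,z [ 0.5 -1.2 -0.7]
t 11.18 pos [ 0.4367 -0.1235  0.0917] shift [0. 0. 0.] F [-1.1  0.7 -0.7] w 0.214
turn [ 0.0001  0.0003 -0.0006]
stand [485.20922852 152.20159912] 56.392974853515625 u,w 235.71929561323054 450.5882109946382 u range 181.12540903924074 291.18649853857715
```

View pics/t7.png

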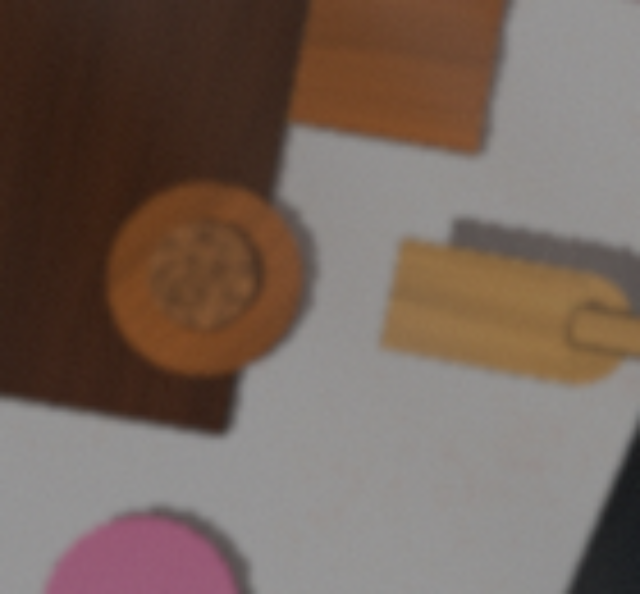

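Seen from above, the stand lies on the board with the cork foot up at (205,272) in the crop, overhanging the board edge by about 28 mm. I'll push it fully on, via the cork with the paddle tip (blade just above the wood).

Emit:
move_arm([
  [[0,0,0.02,0,0,0,1],[0,0,0.02,0,0,0,1],[0,-0.001,0.02,0,0,0,1],[0,0,0.017,0,0,0,1],[0,0,0,0,0,0,1],[0,0,0,0,0,0,1]],
])

```text
clock: 11.73
tool_pos: [0.4367, -0.1184, 0.0333]
tcp_rot: [0.766, 0.643, -0.0, -0.001]
contact_force: [0.7, -0.4, -0.1]
width: 0.214
finger_force: 58.6
```

```bash
python3 -c "
from h import *
st()"
```

```text
t 11.73 tip u 131.3 w 450.8 ztop 31.3 F u,w,z [-0.2  0.7 -0.1]
t 11.73 pos [ 0.4367 -0.1184  0.0333] shift [0. 0. 0.] F [ 0.7 -0.4 -0.1] w 0.214
turn [-0.0002 -0.      0.0006]
```

Emit:
move_arm([
  [[0.018,0,-0.001,0,0,0,1],[0.018,0,0,0,0,0,1],[0.018,0,0,0,0,0,1],[0.018,0,0,0,0,0,1],[0.008,0,0,0,0,0,1],[0.008,0,0,0,0,0,1],[0.006,0,0,0,0,0,1],[0.006,0,0,0,0,0,1]],
])

```text
clock: 12.4
tool_pos: [0.4504, -0.045, 0.0348]
tcp_rot: [0.766, 0.642, 0.0, 0.0]
contact_force: [0.2, -0.6, 0.1]
width: 0.213
finger_force: 58.6
```

Emit:
move_arm([
  [[0.006,0,0,0,0,0,1],[0.006,0,0,0,0,0,1],[0.006,0,0,0,0,0,1],[0.006,0,0,0,0,0,1],[0.006,0,0,0,0,0,1],[0.006,0,0,0,0,0,1],[0.006,0,0,0,0,0,1],[0.006,0,0,0,0,0,1]],
])

```text
clock: 13.07
tool_pos: [0.4565, -0.009, 0.0344]
tcp_rot: [0.766, 0.643, -0.0, -0.0]
contact_force: [-0.9, -0.5, -0.2]
width: 0.219
finger_force: 58.6
```

```bash
python3 -c "
from h import *
st()"
```

```text
t 13.07 tip u 242.4 w 450.8 ztop 32.4 F u,w,z [-0.7 -0.8 -0.2]
t 13.07 pos [ 0.4565 -0.009   0.0344] shift [0. 0. 0.] F [-0.9 -0.5 -0.2] w 0.219
turn [-0.     -0.      0.0005]
```

Emit:
move_arm([
  [[-0.008,0,0,0,0,0,1],[-0.02,0,0,0,0,0,1],[-0.03,0,0,0,0,0,1],[-0.03,0,0,0,0,0,1],[-0.03,0,0,0,0,0,1],[-0.03,0,0,0,0,0,1],[-0.03,0,0,0,0,0,1],[-0.03,0,0,0,0,0,1]],
])

```text
clock: 13.73
tool_pos: [0.4288, -0.1645, 0.0344]
tcp_rot: [0.766, 0.643, 0.0, -0.0]
contact_force: [-0.0, -0.2, -0.8]
width: 0.217
finger_force: 58.6
```

```bash
python3 - <<'E'
from h import *
st()
im=np.ascontiguousarray(manip.snapshot('top')[:,:,::-1])
cv2.imwrite('pics/t8.png',im)
hsv=cv2.cvtColor(im,cv2.COLOR_BGR2HSV).astype(int)[150:235,165:258]
m=((hsv[...,1]>90)&(hsv[...,2]>75)&(hsv[...,0]<25)).astype(np.uint8); m[:25,75:]=0
cs,_=cv2.findContours(m,cv2.RETR_EXTERNAL,cv2.CHAIN_APPROX_NONE); q=max(cs,key=cv2.contourArea)[:,0]+[165,150]
p=ray('top',q,.024)[:,:2]*1000; c,r=cv2.minEnclosingCircle(p.astype(np.float32)); c=np.array(c)
print('stand',c,r,'u,w',c@D,c@N,'u range',(p@D).min(),(p@D).max())
E
```

```text
t 13.73 tip u 84.6 w 451.1 ztop 32.4 F u,w,z [-0.2 -0.  -0.8]
t 13.73 pos [ 0.4288 -0.1645  0.0344] shift [0. 0. 0.] F [-0.  -0.2 -0.8] w 0.217
turn [ 0.     -0.      0.0005]
stand [491.82977295 191.35403442] 56.48988342285156 u,w 275.4253478712788 450.1708229100823 u range 220.40961164583612 330.7702164147697
```

Emit:
move_arm([
  [[-0.03,0.01,0,0,0,0,1],[-0.03,0.01,0,0,0,0,1],[-0.03,0.01,0,0,0,0,1],[0,0,0.012,0,0,0,1],[0,0,0.012,0,0,0,1],[0,0,0.01,0,0,0,1],[0,0,0,0,0,0,1],[0,0,0,0,0,0,1]],
])

```text
clock: 14.45
tool_pos: [0.439, -0.2322, 0.0081]
tcp_rot: [0.766, 0.643, -0.0, -0.001]
contact_force: [0.6, 0.1, -0.7]
width: 0.216
finger_force: 58.6
```

Emit:
move_arm([
  [[0,0,0.002,0,0,0,1],[0,0,0.001,0,0,0,1],[0,0,0,0,0,0,1]],
])

```text
clock: 14.7
tool_pos: [0.4399, -0.2331, 0.0067]
tcp_rot: [0.766, 0.643, 0.0, -0.0]
contact_force: [-0.2, -0.8, -0.9]
width: 0.218
finger_force: 58.6
```

```bash
python3 -c "
from h import *
st()"
```

```text
t 14.70 tip u 19.0 w 474.2 ztop 4.7 F u,w,z [-0.8 -0.1 -0.9]
t 14.7 pos [ 0.4399 -0.2331  0.0067] shift [0. 0. 0.] F [-0.2 -0.8 -0.9] w 0.218
turn [ 0.     -0.      0.0006]
```

Essentially touching the worktop, so release gently and rise.

Emit:
move_arm([
  [[0,0,0.001,0,0,0,0.8],[0,0,0,0,0,0,0.7],[0,0,0,0,0,0,0.6],[0,0,0,0,0,0,0.5],[0,0,0,0,0,0,0.4],[0,0,0,0,0,0,0.4],[0,0,0,0,0,0,0.4]],
])

```text
clock: 15.28
tool_pos: [0.4397, -0.2335, 0.0059]
tcp_rot: [0.766, 0.643, 0.0, -0.0]
contact_force: [-0.1, 0.5, 0.1]
width: 0.601
finger_force: 0.0
```

Emit:
move_arm([
  [[0,0,-0.02,0,0,0,0.4],[0,0,-0.04,0,0,0,0.4],[0,0,-0.04,0,0,0,0.4],[0,0,-0.04,0,0,0,0.4],[-0.04,0,-0.03,0,0,0,0.4],[-0.04,0,-0.03,0,0,0,0.4],[-0.04,0,0,0,0,0,0.4],[-0.04,0,0,0,0,0,0.4]],
])

```text
clock: 15.95
tool_pos: [0.4195, -0.3532, 0.1577]
tcp_rot: [0.766, 0.643, 0.001, 0.002]
contact_force: [0.6, 0.8, -0.0]
width: 0.598
finger_force: 0.0
```

```bash
python3 -c "
from h import *
st()
a=manip.snapshot('top')[:,:,::-1];b=manip.snapshot('side')[:,:,::-1]
cv2.imwrite('pics/f.png',np.hstack([cv2.resize(a[60:360,130:530],(400,300)),cv2.resize(b[100:400,160:560],(400,300))]))"
```

```text
t 15.95 tip u -102.8 w 475.4 ztop 155.7 F u,w,z [ 0.9  0.4 -0. ]
t 15.95 pos [ 0.4195 -0.3532  0.1577] shift [0. 0. 0.] F [ 0.6  0.8 -0. ] w 0.598
turn [0.0006 0.0001 0.0007]
```

View pics/f.png

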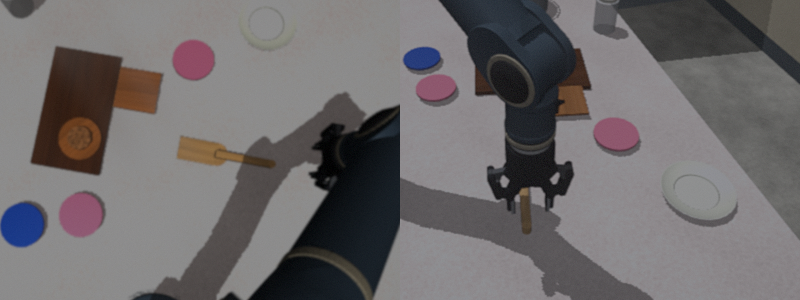

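The final view shows the round stand cork-up and fully on the board at (80,138), the square stand where it was at (138,90), and the paddle flat on the worktop from (178,148) to (274,163), clear of the gripper.

```bash
python3 -c "
from plant import manip
print(manip.job_done())"
```

```text
the job is handed in; nothing more can be done
None
```

The round stand lies cork foot up, fully on the board; the square stand was left where it was, the paddle is flat on the white worktop, and the job is handed in at about 16 s of the 51 s allowed.

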